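# Sort filled from hollow damper masses on a trip balance

## Task

Two look-alike damper masses stand on the balance's feed deck: slide each in turn, alone, onto the weighing pan, let go and see whether the beam tips, then slide it off sideways into a tray. One that tips the beam is filled and belongs in the tray marked with the solid disc; one that leaves the pan up is hollow and belongs in the tray marked with the open ring. Push them without lifting them, leave both standing upright inside the rims of their trays, and leave the other things on the bench where they are.

Things in the scene. Friction and masses are not known exactly. Their poses are not given: they have to be found in the camera images.
- balance: trip balance fixed to the bench. Origin: on the bench top directly under the weighing pan's centre; x points away from the robot along the beam, y left, z up. Beam pivot at x = 100 mm, dark counterweight at x = 185, needle up to x = 280 (all below 80 mm high), moving between two white scale posts at x = 272 mm, 85 mm high. A tray lies on each side (+y, -y) of the pan, its near edge 4 mm from the pan.
- deck_top (a point): centre of the feed deck's top: flat aluminium block, no rails, 145 mm (x) by 270 mm (y), top 50 mm above the bench, on the robot's side of the pan; 3 mm gap to the pan. Axes as the balance's.
- pan_top (a point): centre of the top of the flat, rimless steel weighing pan, 90 x 90 mm, always level. Empty or under a load below 250 g it is 48.5 mm above the bench (1.5 mm below the deck); a load over 250 g sinks it by 12 mm. Where on the pan the load stands does not matter. Axes as the balance's.
- beam (a joint): tilt of the balance beam, rad: 0 = pan up (empty, or load under 250 g), 0.12 = pan fully down (load over 250 g), with counterweight and needle raised: the needle's tip rises 20 mm, from the lower to the upper marks of the scale posts. Settles within about 0.6 s.
- tray_disc_floor (a point): floor centre of the tray for filled masses: the one with a solid round disc (44 mm) on the flat flange at its far (+x) end. It may be left or right of the pan. Floor 31 mm above the bench, inside 100 mm (x) by 150 mm (y, across); the two rims across y are 3 mm thick and 5 mm above the floor, the x-side rims 12 mm. Axes as the balance's.
- tray_ring_floor (a point): the same for the tray for hollow masses: the one with an open ring (45 mm) on its flange, on the other side of the pan; same sizes.
- mass_a: one of two look-alike damper masses: upright aluminium cylinder, 60 mm diameter, 40 mm high, filled or hollow inside (100 to 400 g, unknown beforehand; both may be alike). Starts standing on the feed deck. Origin: centre of its underside; z up along its axis.
- mass_b: one of two look-alike damper masses: upright aluminium cylinder, 60 mm diameter, 40 mm high, filled or hollow inside (100 to 400 g, unknown beforehand; both may be alike). Starts standing on the feed deck. Origin: centre of its underside; z up along its axis.
- jar: bystander: small amber jar, 42 mm diameter, 55 mm high, standing on the bench by the left end of the feed deck. Origin: centre of its underside.
- eyepiece: bystander: black eyepiece, 42 mm diameter, 48 mm high, standing on the bench by the right end of the feed deck. Origin: centre of its underside.
- driver: bystander: screwdriver, 170 mm long, lying on the bench to the left. Origin: middle of its length, on the underside.
- dish: bystander: shallow glass dish, 90 mm diameter, on the bench to the right. Origin: centre of its underside.
- flange: bystander: steel ring flange, 70 mm diameter, 12 mm high, on the bench to the right. Origin: centre of its underside.
- wrench: bystander: open-ended wrench, 150 mm long, lying on the bench to the left. Origin: middle of its length, on the underside.
There are look-alikes about, which are no part of the job. Leave any pink look-alike of the mass_a alone.

How it is judged:
By the outcome, as a careful person would: the job done as asked, in the order asked, and still so for the second after the job is handed in, with the robot touching nothing.
It also fails if it takes over 67 s, if anything falls off the work surface, if the arm or the gripper's body presses on something with over 40 N, if the wrist force passes 120 N, or if a joint passes its speed limit or range.

## Robot

A 7-joint arm with a two-finger parallel gripper is mounted at the origin on the work surface. World frame = base frame: x ahead of the robot, y to its left, z up, the work surface at z = 0. Lengths are in m, angles in rad, forces in N, time in s.
With the tool pointing down it reaches from about 0.35 to 0.9 m from the base axis. Payload 19.9 kg.
Tool frame: the origin (TCP) lies between the finger pads; the fingertips stand 19 mm ahead of it and the grasp point (between the pads) is the TCP; z points along the fingers, y is the direction in which the jaws open and shut (so a half turn about z gives the same grasp; the last joint's range is limited). The gripper opens to 94 mm and grips with 3 to 60 N. Pads are 16 mm wide; open, the fingers measure 119 mm over their backs; the gripper's body (75 mm by 177 mm) begins 78 mm behind the grasp point.
Start: joints at [-1.169, 0.417, -0.01, 1.614, 0.005, 1.111, -0.053], TCP at [0.268, 0.565, 0.224] pointing down, gripper open.
Joint ranges: [-2.81, 2.81], [-0.39, 2.02], [-1.27, 1.25], [0.06, 2.57], [-1.19, 4.33], [0.19, 2], [-2.82, 2.82]. Speed limits (rad/s): [1.89, 1.89, 2.39, 2.39, 3.01, 3.01, 3.01].

## Interface

Orientations are given as a 3x3 rotation matrix whose columns are the frame's x, y, z axes.
In Python, from rig import robot gives the robot as it stands. Calls block until the motion is done:
- robot.move_ptp(position, orientation): joint-space move of the TCP to a pose.
- robot.move_linear(position, velocity=0.15, frame=None, threshold=None): straight line of the TCP; frame=None keeps the orientation; velocity is the mean speed in m/s. With threshold (N) it stops when the force on the tool has changed by that much, and returns True; else False.
- robot.goto_joints(angles): joint-space move.
- robot.gripper_to(opening): finger opening in m; the grip force is fixed at half the most; returns when the fingers have stopped.
- robot.pause(seconds).
- robot.ik(position, orientation): joint angles nearest the present ones, or None.
- robot.get_state(): the state.
- robot.grab_frame(name): name is "scene" or "side" or "wrist"; returns the picture (420x560x3 uint8, red, green, blue); there is no depth.
- robot.camera_info(name): a dict with "fx", "fy", "cx", "cy" (pixels), "rvec" (rotation vector, rad) and "tvec" (3), from world to camera coordinates, as OpenCV has them. Camera axes: x right, y down, z forward; pixel columns grow to the right and rows downward; lengths in m; the calibration is good to about 2 mm. The wrist camera is an equidistant fisheye: a pixel r from the principal point sees the ray r / f radians off the axis. A picture is of the moment at which its call begins: read the wrist's pose just before it. camera_info takes no time and is no camera call; for the wrist camera it gives the pose at the moment of the call.
A pose or a line that the arm cannot do raises robot.PlanningError and nothing moves.
- robot.sign_off(): hands the job in, once; it reports no verdict.
The state is a dict: "time": time; "qpos": joint angles; "joint_vel": joint speeds; "effort": joint torques, N m; "ee_pos": TCP position; "tool_rot": TCP orientation; "force": force on the tool from outside, world axes, zero at the start; "moment": the same for the moment, N m; "opening": finger opening in m.
Only numpy, scipy, OpenCV 4.12 (cv2) and the standard library are available. Lean on these libraries where they do the work, as an engineer would, in place of code of your own. Each camera call takes 0.05 s, during which the arm holds its last target. There are 200 camera calls.

## Working session

There is one attempt and no reset: what is moved stays moved. The work goes in short steps, each a Python script; the robot and the scene stay as the last script left them, time stands still between calls to the robot, and variables do not carry over. Pictures are saved under pics/ and viewed, about 8 in all and at most 12, crops included, and the job is handed in when it is done.

```bash
ls; mkdir -p pics; python3 - <<'E'
from rig import robot
import cv2
for n in("scene","side"):
    cv2.imwrite(f"pics/{n}0.png",robot.grab_frame(n)[:,:,::-1]); print(n,robot.camera_info(n))
s=robot.get_state();print(s["time"],s["ee_pos"],s["tool_rot"],s["opening"])
E
```

```text
pics
scene {'fx': 526.303043372144, 'fy': 526.303043372144, 'cx': 274.8327478761855, 'cy': 200.49477099593335, 'rvec': array([ 1.42305684,  2.22591894, -0.83536705]), 'tvec': array([ 0.20155168, -0.32624645,  2.03195949])}
side {'fx': 503.80934770536504, 'fy': 503.80934770536504, 'cx': 281.20208186548075, 'cy': 221.69864825315548, 'rvec': array([ 2.23216345, -0.97689304,  0.37076323]), 'tvec': array([-0.36825962,  0.32408686,  1.36994334])}
0.1 [0.26767549 0.56444566 0.22391188] [[-9.03546214e-01  4.28490481e-01 -3.81651198e-04]
 [ 4.28490644e-01  9.03545677e-01 -9.89053451e-04]
 [-7.89606992e-05 -1.05718947e-03 -9.99999438e-01]] 0.09426271612155601
```

View pics/scene0.png

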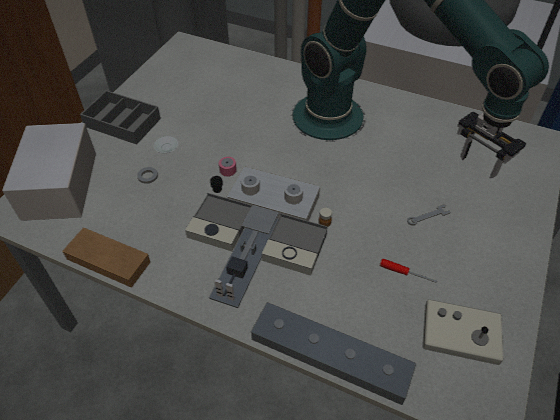

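View pics/side0.png

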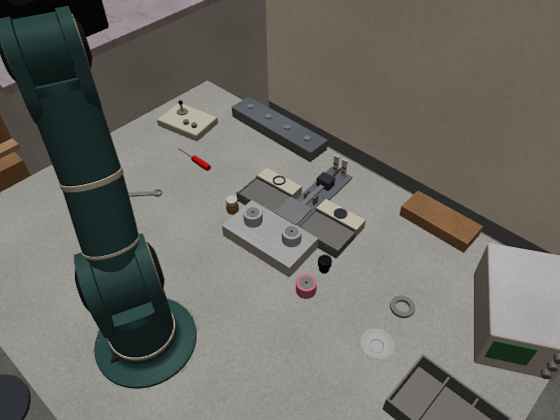

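The scene picture shows two grey masses on the deck at (250,184) and (293,193). The pink look-alike stands on the bench at (228,166) and is not to be touched. The disc tray is on the image left (-y) and the ring tray on the right (+y). Next I'll enlarge crops to confirm and measure.

```bash
python3 - <<'E'
import cv2
def crop(n,x0,y0,w,h,s):
    c=cv2.resize(cv2.imread(f"pics/{n}0.png")[y0:y0+h,x0:x0+w],None,fx=s,fy=s,interpolation=cv2.INTER_CUBIC)
    c=cv2.convertScaleAbs(c,alpha=1.4)
    for v in range(0,w,20): cv2.line(c,(v*s,0),(v*s,6),(0,255,255),1);cv2.putText(c,str(x0+v),(v*s,18),0,.4,(0,255,255),1)
    for v in range(0,h,20): cv2.line(c,(0,v*s),(6,v*s),(0,255,255),1);cv2.putText(c,str(y0+v),(8,v*s+4),0,.4,(0,255,255),1)
    cv2.imwrite(f"pics/{n}0c.png",c)
crop("scene",180,155,160,150,4); crop("side",215,155,160,150,4)
E
```

```text
(no output)
```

View pics/scene0c.png

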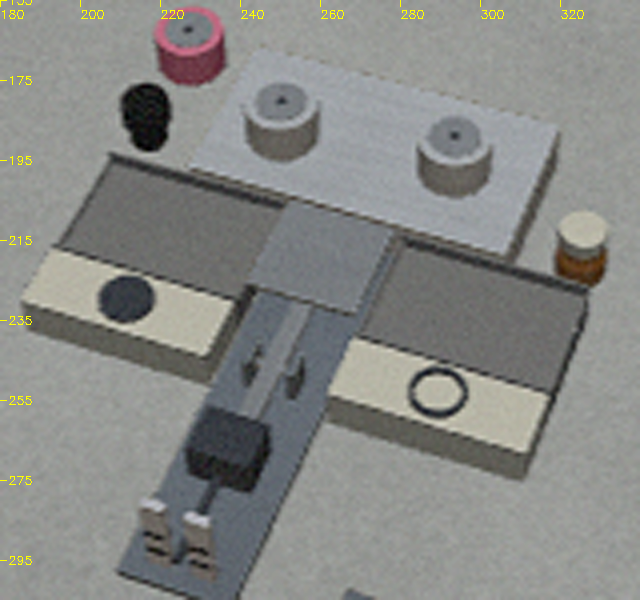

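View pics/side0c.png

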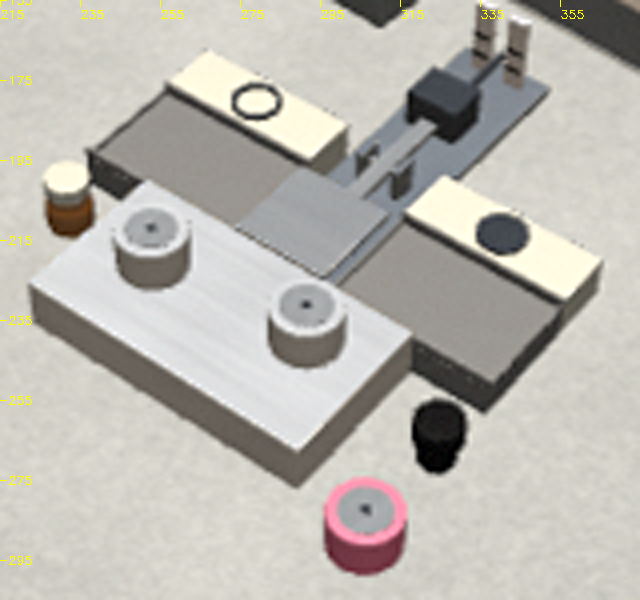

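```bash
cat > h.py <<'E'
import numpy as np,cv2
from scipy.optimize import least_squares
from rig import robot
OFF={"scene":(180,155),"side":(215,155)}
CI={n:robot.camera_info(n) for n in OFF}
def K(c): return np.array([[c["fx"],0,c["cx"]],[0,c["fy"],c["cy"]],[0,0,1.]])
def proj(n,P):
    c=CI[n]; return cv2.projectPoints(np.float64(P).reshape(-1,1,3),c["rvec"],c["tvec"],K(c),None)[0].reshape(-1,2)
def onplane(n,uv,z):
    c=CI[n];R=cv2.Rodrigues(c["rvec"])[0];o=-R.T@c["tvec"]
    d=R.T@np.linalg.inv(K(c))@np.array([*uv,1.]); return o+d*(z-o[2])/d[2]
def un(n,p): return (np.array(p)+.5)/4-.5+OFF[n]
E
python3 - <<'E'
from h import *
D=[(-193,-135,50),(-193,135,50),(-48,135,50),(-48,-135,50),(45,-45,48.5),(45,45,48.5),(-45,-45,48.5),(-45,45,48.5)]
L=np.array(D)/1000
px={"scene":[(258,46),(559,128),(510,249),(190,168),(245,288),(353,313),(288,203),(395,228)],
"side":[(300,450),(30,287),(148,180),(412,334),(388,215),(302,167),(328,276),(236,228)]}
px={n:un(n,p) for n,p in px.items()}
def W(p,L):
    c,s=np.cos(p[2]),np.sin(p[2]); return np.c_[p[0]+c*L[:,0]-s*L[:,1],p[1]+s*L[:,0]+c*L[:,1],L[:,2]]
for ns in (["scene"],["side"],["scene","side"]):
    f=lambda p:np.concatenate([(proj(n,W(p,L))-px[n]).ravel() for n in ns])
    r=least_squares(f,[.6,0,0],loss="soft_l1"); print(ns,r.x,np.abs(f(r.x)).max())
p=r.x; np.save("bal.npy",p); print(f(p).reshape(2,-1,2).round(1).tolist())
R=np.array([[np.cos(p[2]),np.sin(p[2])],[-np.sin(p[2]),np.cos(p[2])]])
for nm,q in {"R":((282,101),(306,304)),"L":((454,136),(151,228))}.items():
    for n,u in zip(("scene","side"),q):
        P=onplane(n,un(n,u),.09); print(nm,n,P.round(4),"local",(R@(P[:2]-p[:2])).round(4))
for n,us in {"scene":((127,299),(437,392)),"side":((502,233),(257,101))}.items():
    for u in us: print(n,(R@(onplane(n,un(n,u),.043)[:2]-p[:2])).round(4))
# other: pink, eyepiece, jar tops
for nm,u,z in(("pink",(188,30),.04),("eye",(146,100),.048),("jar",(583,230),.055)):
    P=onplane("scene",un("scene",u),z);print(nm,P.round(3),(R@(P[:2]-p[:2])).round(3))
E
```

```text
['scene'] [0.5997142  0.00679525 0.0836555 ] 1.6802426709811016
['side'] [0.6019057  0.00413636 0.0843156 ] 0.9807276810015537
['scene', 'side'] [0.60095794 0.00563781 0.08476517] 1.802927109017645
[[[-1.1, 0.3], [-0.1, -0.4], [-1.5, 1.8], [-1.2, 0.0], [-0.2, -0.9], [0.1, 0.7], [-0.1, -0.6], [-0.3, 0.5]], [[-0.3, 0.5], [-1.0, -0.8], [-0.7, 0.1], [0.3, -0.3], [0.1, -0.4], [-0.4, -0.4], [-1.5, 0.6], [-0.8, -0.0]]]
R scene [ 0.4986 -0.0768  0.09  ] local [-0.1089 -0.0734]
R side [ 0.5042 -0.076   0.09  ] local [-0.1033 -0.0731]
L scene [0.4759 0.0641 0.09  ] local [-0.1196  0.0688]
L side [0.4811 0.0658 0.09  ] local [-0.1144  0.0701]
scene [ 0.0848 -0.1264]
scene [0.0863 0.1267]
side [ 0.0875 -0.1275]
side [0.0893 0.1258]
pink [ 0.417 -0.211  0.04 ] [-0.202 -0.201]
eye [ 0.51  -0.2    0.048] [-0.108 -0.197]
jar [0.495 0.183 0.055] [-0.09   0.186]
```

```bash
cat >> h.py <<'E'
try: p=np.load("bal.npy")
except OSError: pass
c_,s_=np.cos(p[2]),np.sin(p[2]); R2=np.array([[c_,-s_],[s_,c_]])
def w(xy,z=.075): return np.r_[p[:2]+R2@np.asarray(xy),z]
def ori(d):   # tool x along +-d (balance axes), jaws across; sign with the smaller joint 7
    d=R2@np.asarray(d)/np.linalg.norm(d); best=None
    for s in(1,-1):
        M=np.array([[s*d[0],s*d[1],0],[s*d[1],-s*d[0],0],[0,0,-1]]).T
        q=robot.ik(w((0,0),.14),M)
        if q is not None and (best is None or abs(q[6])<best[0]): best=(abs(q[6]),M)
    return best[1]
BACK=np.sqrt(.03**2-.02**2)+.008   # mass centre ahead of TCP, opening 40 mm
def grab(n,f):
    im=robot.grab_frame(n); cv2.imwrite(f"pics/{f}.png",im[:,:,::-1]); return im
def push(m,t,clear=.015,v=.06,z=.075):
    m,t=np.array(m),np.array(t); d=(t-m)/np.linalg.norm(t-m); M=ori(d)
    a=m-d*(BACK+clear)
    robot.move_ptp(w(a,.125),M); robot.move_linear(w(a,z),.12)
    robot.move_linear(w(t-d*BACK,z),v)
    b=t-d*(BACK+.02)
    robot.move_linear(w(b,z),.1); robot.move_linear(w(b,.125),.15)
    s=robot.get_state(); print("t",s["time"],"q",np.round(s["qpos"],2),"F",np.round(s["force"],1))
E
python3 - <<'E'
from h import *
L=lambda n,u,z:(R2.T@(onplane(n,un(n,u),z)[:2]-p[:2])).round(4)
print("flange near edge (z=.043)",[L("scene",u,.043) for u in((63,247),(240,298),(350,338),(550,392))],"near rim",L("scene",(110,155),.043),L("scene",(588,290),.043))
for d in((111,73),(122,-70),(0,1),(0,-1)):
    M=ori(d)
    for xy in((-.15,-.1),(-.16,.1),(-.03,0),(0.005,.05),(0.005,-.05),(.005,.135),(.005,-.135)):
        q=robot.ik(w(xy,.075),M); print(d,xy,None if q is None else np.round(q,2))
E
```

```text
flange near edge (z=.043) [array([ 0.0548, -0.1953]), array([ 0.0545, -0.0448]), array([0.0616, 0.0484]), array([0.058 , 0.2054])] near rim [-0.0458 -0.2015] [-0.0435  0.2048]
(111, 73) (-0.15, -0.1) [-0.54  0.51  0.87  2.13 -0.58  0.75 -0.21]
(111, 73) (-0.16, 0.1) [-0.72  0.36  0.51  2.19 -0.29  0.66 -0.91]
(111, 73) (-0.03, 0) [-0.57  0.6   0.67  1.88 -0.5   0.83 -0.54]
(111, 73) (0.005, 0.05) [-0.64  0.66  0.68  1.8  -0.53  0.87 -0.62]
(111, 73) (0.005, -0.05) [-0.5   0.69  0.72  1.78 -0.56  0.89 -0.43]
(111, 73) (0.005, 0.135) [-0.68  0.63  0.54  1.78 -0.41  0.85 -0.85]
(111, 73) (0.005, -0.135) [-0.36  0.72  0.73  1.73 -0.59  0.92 -0.29]
(122, -70) (-0.15, -0.1) [-0.35  0.43  0.61  2.12 -0.38  0.7   1.65]
(122, -70) (-0.16, 0.1) [-0.52  0.33  0.28  2.18 -0.15  0.65  1.  ]
(122, -70) (-0.03, 0) [-0.31  0.53  0.33  1.88 -0.23  0.78  1.27]
(122, -70) (0.005, 0.05) [-0.4   0.58  0.34  1.79 -0.25  0.82  1.2 ]
(122, -70) (0.005, -0.05) [-0.24  0.59  0.34  1.77 -0.26  0.82  1.37]
(122, -70) (0.005, 0.135) [-0.45  0.58  0.22  1.77 -0.16  0.81  0.98]
(122, -70) (0.005, -0.135) [-0.17  0
[... 251 characters left out ...]
53  0.61  0.52  1.79 -0.4   0.84  0.26]
(0, 1) (0.005, -0.05) [-0.39  0.64  0.56  1.78 -0.43  0.86  0.46]
(0, 1) (0.005, 0.135) [-0.6   0.6   0.43  1.77 -0.33  0.83  0.07]
(0, 1) (0.005, -0.135) [-0.25  0.67  0.56  1.73 -0.44  0.88  0.59]
(0, -1) (-0.15, -0.1) [-0.46  0.47  0.75  2.12 -0.48  0.72  0.7 ]
(0, -1) (-0.16, 0.1) [-0.64  0.35  0.41  2.19 -0.23  0.65  0.02]
(0, -1) (-0.03, 0) [-0.47  0.57  0.53  1.88 -0.39  0.8   0.36]
(0, -1) (0.005, 0.05) [-0.53  0.61  0.52  1.79 -0.4   0.84  0.26]
(0, -1) (0.005, -0.05) [-0.39  0.64  0.56  1.78 -0.43  0.86  0.46]
(0, -1) (0.005, 0.135) [-0.6   0.6   0.43  1.77 -0.33  0.83  0.07]
(0, -1) (0.005, -0.135) [-0.25  0.67  0.56  1.73 -0.44  0.88  0.59]
```

```bash
python3 - <<'E'
from h import *
robot.gripper_to(.04); print(robot.get_state()["time"])
push((-.106,-.073),(.006,0))
robot.pause(.3)
grab("scene","scene1");grab("side","side1")
S=[cv2.resize(cv2.imread(f"pics/{n}{i}.png")[y:y+h,x:x+w_],(400,300),interpolation=cv2.INTER_CUBIC) for i in(0,1) for n,x,y,w_,h in(("scene",200,190,160,120),("side",240,150,130,98))]
cv2.imwrite("pics/cmp1.png",np.vstack([np.hstack(S[:2]),np.hstack(S[2:])]))
E
```

```text
1.05
t 7.575 q [-0.62  0.56  0.81  1.87 -0.5   0.93 -0.49] F [-0.3 -0.7  0.1]
```

View pics/cmp1.png

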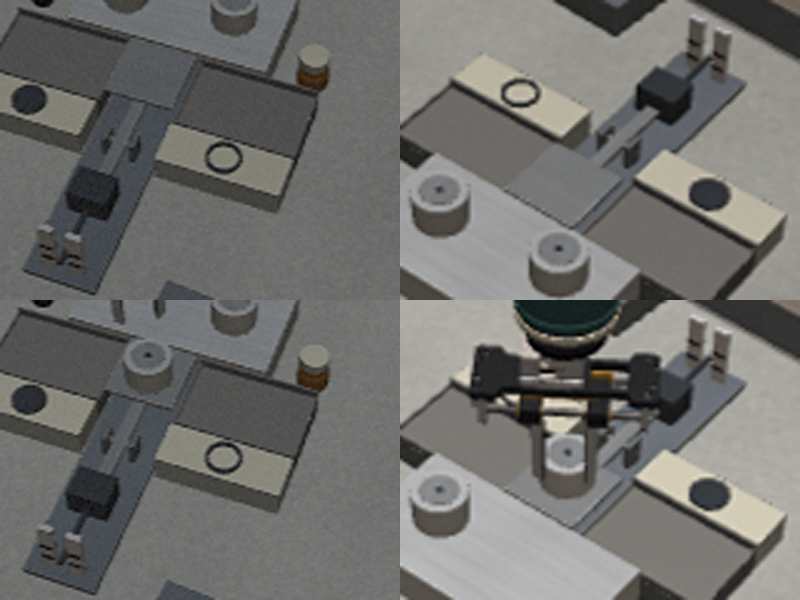

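The beam looks unchanged: the needle is still at the lower marks and the counterweight hasn't moved. The mass stands alone on the pan (scene pixel about (259,212)) and the gripper is clear of it. I'll check both numerically before pushing.

```bash
cat >> h.py <<'E'
def beam(i,j="0"):   # image shift of the counterweight between two pictures; what 0.12 rad would give
    a,b=[cv2.cvtColor(cv2.imread(f"pics/scene{k}.png"),cv2.COLOR_BGR2GRAY) for k in(j,i)]
    u,v=proj("scene",w((.185,0),.06))[0].round().astype(int)
    T=a[v-14:v+15,u-14:u+15]; r=cv2.matchTemplate(b[v-24:v+25,u-24:u+25],T,cv2.TM_CCOEFF_NORMED)
    m=cv2.minMaxLoc(r); print("counterweight shift px",np.array(m[3])-10,"score",round(m[1],3),"if tipped",
      (proj("scene",w((.185,0),.06+.085*.12))-proj("scene",w((.185,0),.06)))[0].round(1),"mean|diff|",cv2.absdiff(a,b)[v-14:v+15,u-14:u+15].mean().round(2))
E
python3 - <<'E'
from h import *
beam("1")
print(R2.T@(onplane("scene",(259.2,212),.0885)[:2]-p[:2]))
E
```

```text
counterweight shift px [0 0] score 0.99 if tipped [-0.2 -2. ] mean|diff| 4.4
[0.00493818 0.00207774]
```

```bash
python3 - <<'E'
from h import *
push((.005,.002),(.007,.163),v=.06)
grab("scene","scene2")
im=cv2.imread("pics/scene2.png")[150:300,180:360]; cv2.imwrite("pics/s2c.png",cv2.resize(im,None,fx=4,fy=4,interpolation=cv2.INTER_CUBIC))
E
```

```text
t 13.3167 q [-0.64  0.55  0.53  1.75 -0.34  0.93  0.1 ] F [-1.3  0.5 -1. ]
```

View pics/s2c.png

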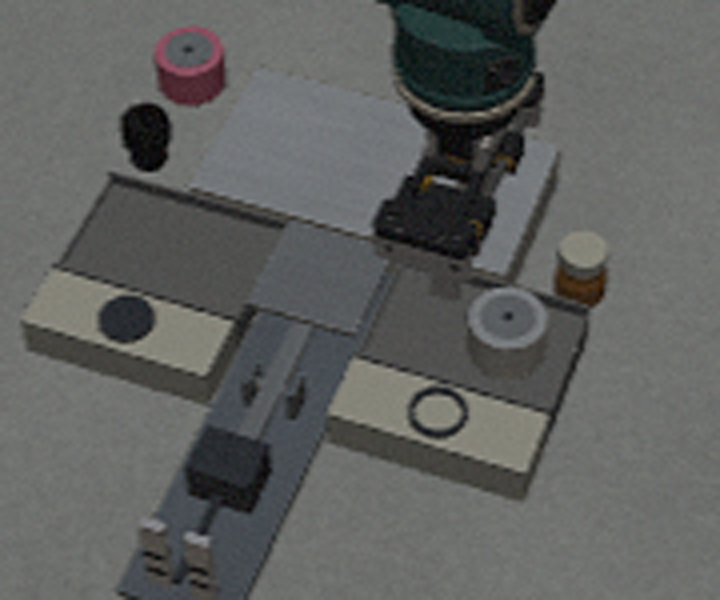

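The first mass stands upright in the ring tray at crop (508,317), inside the rims. The pan is empty and everything else looks unmoved. Now the second mass.

```bash
python3 - <<'E'
from h import *
print("mass1 local",(R2.T@(onplane("scene",(306.6,228.9),.071)[:2]-p[:2])).round(4))
robot.move_linear(robot.get_state()["ee_pos"]+[0,0,.03],.15)
push((-.117,.070),(.006,0))
robot.pause(.4)
grab("scene","scene3");beam("3");beam("3","2");beam("2")
im=cv2.imread("pics/scene3.png")[150:300,180:360]; cv2.imwrite("pics/s3c.png",cv2.resize(im,None,fx=4,fy=4,interpolation=cv2.INTER_CUBIC))
E
```

```text
mass1 local [0.0049 0.1545]
t 18.7833 q [-0.38  0.44  0.35  1.87 -0.19  0.86  1.2 ] F [ 0.4 -1.   0.5]
counterweight shift px [ 0 -1] score 0.954 if tipped [-0.2 -2. ] mean|diff| 7.76
counterweight shift px [ 0 -1] score 0.953 if tipped [-0.2 -2. ] mean|diff| 7.23
counterweight shift px [0 0] score 0.989 if tipped [-0.2 -2. ] mean|diff| 3.63
```

View pics/s3c.png

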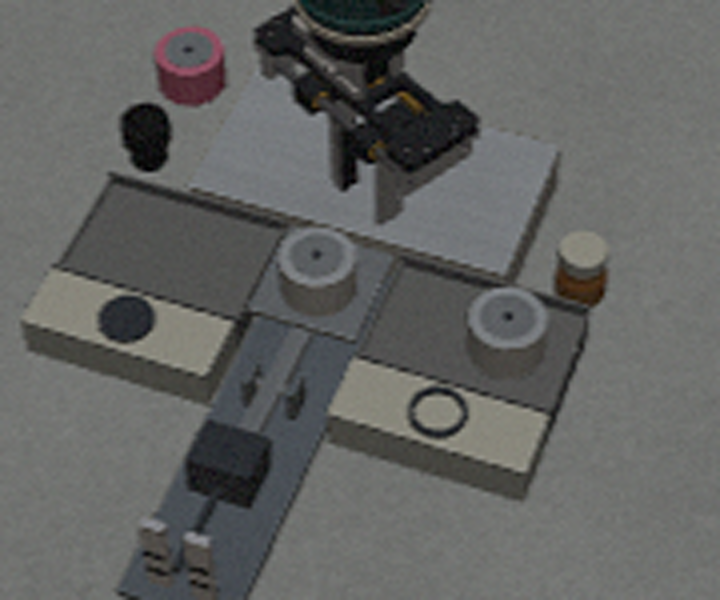

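The second mass is alone on the pan and clear of the gripper. The pan's corner has shifted down and the counterweight up, so it looks tipped. I'll confirm at the needle with a later picture.

```bash
python3 - <<'E'
from h import *
robot.pause(.3);grab("scene","scene4");grab("side","side4");beam("4");beam("4","3")
f=lambda n,x,y,w_,h:cv2.convertScaleAbs(cv2.resize(cv2.imread(f"pics/{n}.png")[y:y+h,x:x+w_],(400,300),interpolation=cv2.INTER_CUBIC),alpha=1.5)
A=[np.hstack([f("scene"+i,200,250,80,60),f("side"+i,295,150,80,60)]) for i in("0","4")]
cv2.imwrite("pics/cmp4.png",np.vstack(A))
E
```

```text
counterweight shift px [ 0 -2] score 0.923 if tipped [-0.2 -2. ] mean|diff| 9.73
counterweight shift px [ 0 -1] score 0.964 if tipped [-0.2 -2. ] mean|diff| 5.26
```

View pics/cmp4.png

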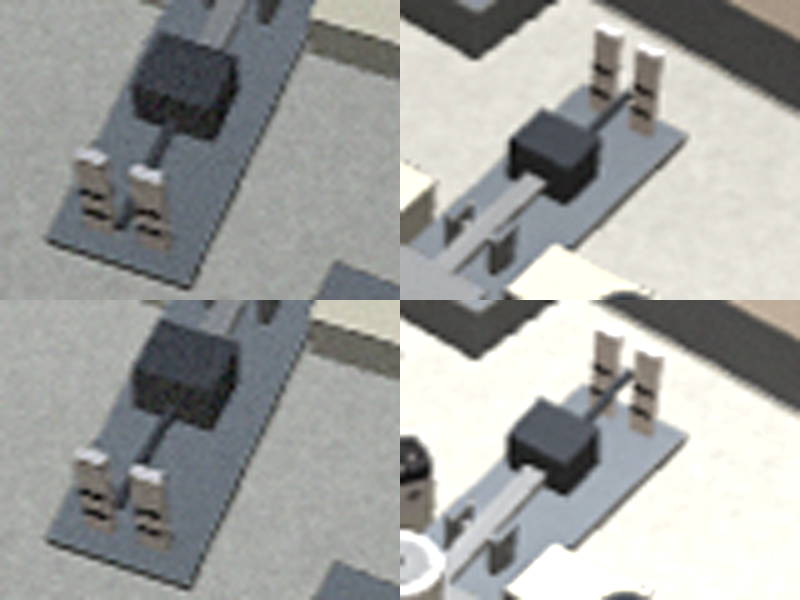

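The needle has moved from the lower to the upper marks in both views, so the second mass is filled and goes in the disc tray (-y). Before pushing, I'll do a sub-pixel re-check that the first mass had left the beam fully at rest, since the beam settles slowly.

```bash
python3 - <<'E'
from h import *
for n,z in(("scene",.06),("side",.06)):
    u,v=proj(n,w((.185 if n=="scene" else .27,0),z))[0].round().astype(int)
    g=lambda k:np.float32(cv2.cvtColor(cv2.imread(f"pics/{n}{k}.png"),cv2.COLOR_BGR2GRAY)[v-12:v+13,u-12:u+13])
    for k in("1","2","3","4"):
        try: b=g(k)
        except Exception: continue
        a=g("0"); a=(a-a.mean())/a.std(); b=(b-b.mean())/b.std()
        print(n,k,np.round(cv2.phaseCorrelate(a,b,cv2.createHanningWindow((25,25),cv2.CV_32F)),2)if 0 else [np.round(cv2.phaseCorrelate(a,b,cv2.createHanningWindow((25,25),cv2.CV_32F))[0],2)],"rms",np.sqrt(((a-b)**2).mean()).round(3))
E
```

```text
scene 1 [array([0.64, 0.8 ])] rms 0.073
scene 2 [array([0.51, 0.68])] rms 0.075
scene 3 [array([ 0.76, -0.61])] rms 0.191
scene 4 [array([ 0.8 , -1.38])] rms 0.218
side 1 [array([0.44, 0.49])] rms 0.014
side 4 [array([0.89, 0.3 ])] rms 0.302[ WARN:0@0.623] global loadsave.cpp:275 findDecoder imread_('pics/side2.png'): can't open/read file: check file path/integrity
[ WARN:0@0.625] global loadsave.cpp:275 findDecoder imread_('pics/side3.png'): can't open/read file: check file path/integrity
```

The first mass's picture matches the empty balance in both views (rms 0.073 and 0.014, against 0.22 and 0.30 when tipped), so it is hollow. Now I push the filled one into the disc tray with a force guard.

```bash
python3 - <<'E'
from h import *
print("mass2 local",(R2.T@(onplane("scene",(258.9,213.1),.0765)[:2]-p[:2])).round(4))
d=np.array([0,-1.]);M=ori(d);m=np.array([.005,.0]);z=.072
a=m-d*(BACK+.015)
robot.move_ptp(w(a,.125),M); robot.move_linear(w(a,z),.12)
t=np.array([.006,-.132]); hit=robot.move_linear(w(t-d*BACK,z),.05,threshold=10)
s=robot.get_state();print("hit",hit,"at",(R2.T@(s["ee_pos"][:2]-p[:2])).round(3),s["force"].round(1),s["time"])
if not hit:
    b=t-d*(BACK+.02)
    robot.move_linear(w(b,z),.1); robot.move_linear(w(b,.2),.2)
    robot.move_ptp(w((-.22,0),.25),M)
grab("scene","scene5");grab("side","side5")
f=lambda n,x,y:cv2.convertScaleAbs(cv2.resize(cv2.imread(f"pics/{n}5.png")[y:y+150,x:x+160],(400,375),interpolation=cv2.INTER_CUBIC),alpha=1.4)
cv2.imwrite("pics/cmp5.png",np.hstack([f("scene",180,155),f("side",215,155)]))
print(robot.get_state()["time"])
E
```

```text
mass2 local [ 0.0002 -0.0011]
hit False at [ 0.006 -0.102] [-0.1  1.4 -0.5] 24.2583
26.4667
```

View pics/cmp5.png

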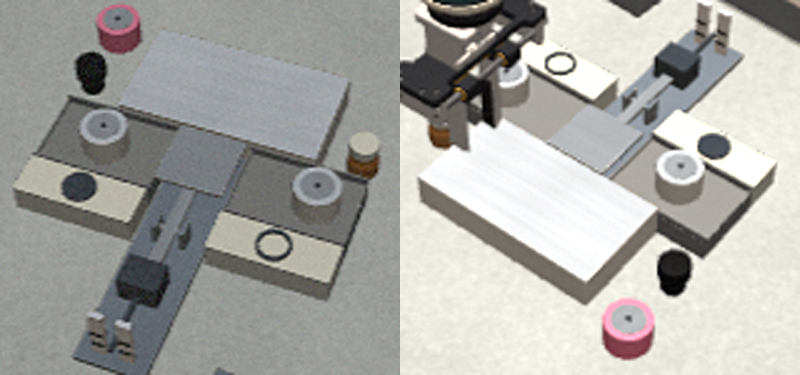

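Both masses stand upright in their trays: the filled one at crop (103,126) with the disc, the hollow one at (317,186) with the ring. The beam is back at rest. One numeric check, then hand in.

```bash
python3 - <<'E'
from h import *
for n,u in(("scene",(103,126)),("scene",(317,186)),("side",(281,166))):
    q=np.array(u)/2.5+((180,155) if n=="scene" else (215,155))
    print(n,(R2.T@(onplane(n,q,.071)[:2]-p[:2])).round(4))
beam("5")
robot.sign_off()
E
```

```text
scene [ 0.0068 -0.1253]
scene [0.0065 0.1556]
side [ 0.0095 -0.1292]
counterweight shift px [0 0] score 0.989 if tipped [-0.2 -2. ] mean|diff| 3.15
the job is handed in; nothing more can be done
```

I weighed both masses one at a time, pushed each into its tray without lifting it, and handed the job in after about 26.5 s of robot time.

- **First mass (the right-hand one on the deck):** it left the beam unmoved, with the counterweight and needle matching the empty balance in both views. It is hollow, so it went into the ring tray, on the left.
- **Second mass (the left-hand one):** it raised the needle to the upper marks. It is filled, so it went into the disc tray, on the right.

**Last checks:**
- Both masses stand upright inside the rims, at about x = 7 mm, y = +156 mm (hollow) and x = 7 mm, y = −125 mm (filled) in the balance's axes.
- The balance is empty and back at rest.
- The jar, eyepiece and pink look-alike appear unmoved, and the arm is clear. I did not look again at the driver, wrench, dish and flange; the arm worked well away from them.

**Disagreements:**
- The two cameras differ by 3–5 mm on the masses' positions, within the tray margins.
- The hollow mass stopped about 8 mm short of the position I commanded, still well inside its tray.
- The beam was still moving in the first picture of the second weighing, so I took a later one to confirm it had tipped. The first weighing had only one set of pictures, taken after a similar wait, and they showed no movement.

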